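Tip the tea carton into the low rack

ROBOT

A 6-joint arm with a two-finger parallel gripper is mounted at the origin on the work surface. World frame = base frame: x ahead of the robot, y to its left, z up, the work surface at z = 0. Lengths are in mm, angles in rad, forces in N, time in s.
With the tool pointing down it reaches from about 350 to 875 mm from the base axis. Payload 4.2 kg.
Tool frame: the origin (TCP) lies midway between the tips of the shut fingers; the grasp point (between the pads) lies 19 mm behind it; y points along the fingers, x is the direction in which the jaws open and shut, and the axes are right-handed (so a half turn about y gives the same grasp; the last joint's range is limited). The gripper opens to 85 mm and grips with 20 to 120 N. Pads are 22 mm wide; open, the fingers measure 114 mm over their backs; the gripper's body (76 mm by 85 mm) begins 54 mm behind the grasp point. The pads swing forward as they close: fully open they stand 13 mm farther back than shut.
Start: joints at [1.384, 0.385, 0.008, 0, -1.194, -0.259], TCP at [269.454, 563.909, 231.312] pointing down, gripper open.
Joint ranges: [-3.14, 3.14], [-1.21, 2.06], [-1.07, 1.41], [-3.16, 2.05], [-2.99, -0.16], [-3.1, 3.1]. Speed limits (rad/s): [2.79, 2.79, 3.14, 3.14, 3.14, 3.14].

INTERFACE

Orientations are given as a unit quaternion [x, y, z, w].
In Python, from bench import read_state, get_image, job_done gives the robot as it stands.
- The arm moves only by the tool play_rows, never from a script. Its argument "series" is a list of rows, each a list of 7 numbers: the shift along the tool's x, y, z in m, then the turn, a rotation vector about the tool's x, y, z in rad, then the finger opening in m, from 0 to 0.0854. In form: [[x, y, z, wx, wy, wz, claw], ...]. A call has 1 to 10 rows; each row shifts and turns the pose as measured when the row begins, along the tool's axes as they then stand; what a row does not reach is not made up. A row lasts 1/10 s, in which the tool goes at most 50 mm and 8.59 degrees, less where a joint would pass 70% of its speed; a pose out of reach is approached as far as the arm can. A call with a gripper value outside its range is refused whole. The fingers move at their own pace and stop on an object; the grip force is fixed at half the most. Time passes only in rows, so rows that do not move let the fingers close. It gives the time, the measured TCP pose, the force and the opening at its end, in the units of the state.
- read_state(): the state, without advancing time (a new reading comes with each control period).
- get_image(name): name is "scene" or "top"; returns a dict with "color" (480x640x3 uint8, red, green, blue), "intrinsics" (3x3 intrinsics, pixels), "origin" and "orientation" of the camera in the world. Camera axes: x right, y down, z forward; pixel columns grow to the right and rows downward; lengths in mm; the calibration is good to about 2 mm. A picture is of the moment at which its call begins. There is no depth.
- job_done(): hands the job in, once; it reports no verdict.
The state is a dict: "clock": time; "joints": joint angles; "joint_vel": joint speeds; "joint_efforts": joint torques, N m; "position": TCP position; "ee_rot": TCP orientation; "contact_force": force on the tool from outside, world axes, zero at the start; "wrist_torque": the same for the moment, N m; "gripper_width": finger opening in mm.
Only numpy, scipy, OpenCV 4.12 (cv2) and the standard library are available. Lean on these libraries where they do the work, as an engineer would, in place of code of your own. Each camera call takes 0.05 s, during which the arm holds its last target. There are 200 camera calls.

TASK

Using only gentle pushes of the fingers, slide the standing cardboard tea carton, kept upright, through the open end of the low white three-sided rack until it stands just inside; then push it high on its back so that it topples towards the closed end and comes to rest lying flat on its broad face, wholly inside the rack. Do not pinch or lift the carton, do not let it fall before it stands in the rack, and leave the jar, the mug and the matchbox where they are.

Things in the scene. Friction and masses are not known exactly. Their poses are not given: they have to be found in the camera images.
- carton: closed cardboard carton, about 0.2 kg, 85 mm tall, 65 wide, 40 thick, standing on its small end. Origin: centre of its underside; z along its height, x normal to the broad faces, at first into the rack within 0.15 rad, y along its width. Pushed low (within 20 mm of the counter) it slides upright; pushed above about 55 mm it tips over its far bottom edge.
- carton_mid (a point): the centre of the carton, 42.5 mm above the carton's origin along its z
- carton_top (a point): the centre of the carton's top end, 85 mm above the carton's origin along its z
- rack: low rack fixed to the counter: white rails 12 mm high, 6 mm thick on both long sides and the far end, none at the open end; grey liner as floor, level with the counter. Inside: 150 mm long (x -75 at the open end to +75 at the end rail), 120 mm wide. Origin: centre of the inside at counter height; x points to the closed end. The carton starts 20 to 60 mm short of the open end, within 15 mm of the centre line.
- jar: bystander: amber jar, 68 mm in diameter, 105 mm tall; origin at the centre of its underside
- mug: bystander: white mug, 76 mm in diameter, 88 mm tall, with a handle; origin at the centre of its underside
- matchbox: bystander: matchbox lying flat, 56 x 36 x 16 mm; origin at the centre of its underside. Jar, mug and matchbox stand about 165 mm to the side of the rack's centre line, in any order
Not all that is in view belongs to the job. There is more than one size of the rack; the job needs the smallest.

How it is judged:
By the outcome, as a careful person would: the job done as asked, in the order asked, and still so for the second after the job is handed in, with the robot touching nothing.
It also fails if it takes over 48 s, if anything falls off the work surface, if the arm or the gripper's body presses on something with over 40 N, if the wrist force passes 120 N, or if a joint passes its speed limit or range.

## Working session

There is one attempt and no reset: what is moved stays moved. The work goes in short steps, Python scripts to look and compute and a tool call to move; the robot and the scene stay as the last step left them, time stands still between calls to the robot, and variables do not carry over. Pictures are saved under pics/ and viewed, about 8 in all and at most 12, crops included, and the job is handed in when it is done.

Besides the shell and the picture viewer there is one more tool, called after "Emit:" as a command line: name --pt "numbers of a row" for each row, then --argument value for the rest. play_rows: Moves the arm, as the interface text tells. Its arguments: {"type":"object","properties":{"series":{"type":"array","items":{"type":"array","items":{"type":"number"}}}},"required":["series"]}

```bash
mkdir -p pics
cat > h.py <<'E'
import numpy as np, cv2
from scipy.spatial.transform import Rotation as R
from bench import read_state, get_image, job_done
def ray(im,u,v,z=0.):
    K=np.array(im["intrinsics"]);d=R.from_quat(im["orientation"]).apply(np.linalg.inv(K)@[u,v,1])
    o=np.array(im["origin"]);return o+d*(z-o[2])/d[2]
def proj(im,p):
    K=np.array(im["intrinsics"]);c=R.from_quat(im["orientation"]).inv().apply(np.array(p,float)-im["origin"])
    q=c@K.T;return q[...,:2]/q[...,2:]
def save(im,n):cv2.imwrite("pics/"+n,im["color"][:,:,::-1])
E
python3 - <<'E'
from h import *
s=read_state();print(s)
for n in("scene","top"):
    im=get_image(n);save(im,n+"0.png");print(n,im["intrinsics"],im["origin"],im["orientation"])
E
```

```text
{'clock': 0.0, 'joints': array([ 1.38359103e+00,  3.85572849e-01,  6.61232647e-03, -5.28399033e-04,
       -1.19400588e+00, -2.58610072e-01]), 'joint_vel': array([-0.00041106,  0.00046024, -0.00166177, -0.00052483,  0.00172089,
        0.00080499]), 'joint_efforts': array([-2.56442881e-04, -3.92290592e+01,  1.88396984e+01,  4.18603823e+00,
       -4.68166181e-03, -4.35892176e-06]), 'position': array([269.21167722, 563.38855764, 230.20211139]), 'ee_rot': array([ 0.37768759, -0.59775571,  0.59864214, -0.37638781]), 'contact_force': array([-0.93433493, -0.55792447,  1.00731824]), 'wrist_torque': array([-0.0269491 ,  0.01220728, -0.0068896 ]), 'gripper_width': 85.67459837325697}
scene [[441.37971329   0.         319.03845329]
 [  0.         441.37971329 237.07908433]
 [  0.           0.           1.        ]] [1182.33136346 -165.63607992  725.56350211] [ 0.75729686  0.53590801 -0.21209742 -0.30711358]
top [[505.51444615   0.         315.05664357]
 [  0.         505.51444615 239.25010687]
 [  0.           0.           1.        ]] [ 533.10022111   68.67332294 1111.31770177] [-0.70531847  0.70699904 -0.04559914  0.02447292]
```

View pics/top0.png

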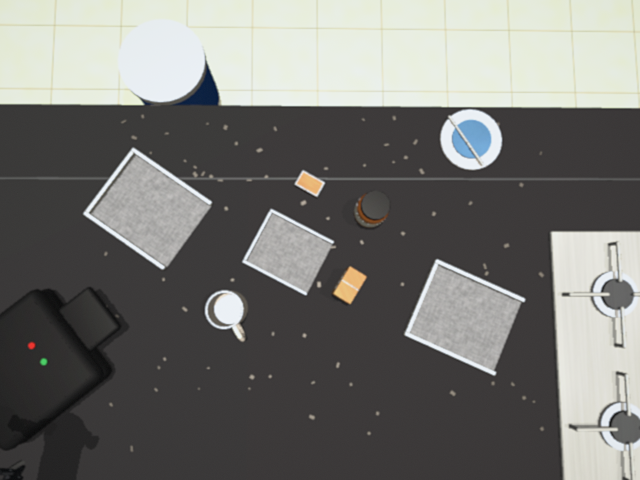

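View pics/scene0.png

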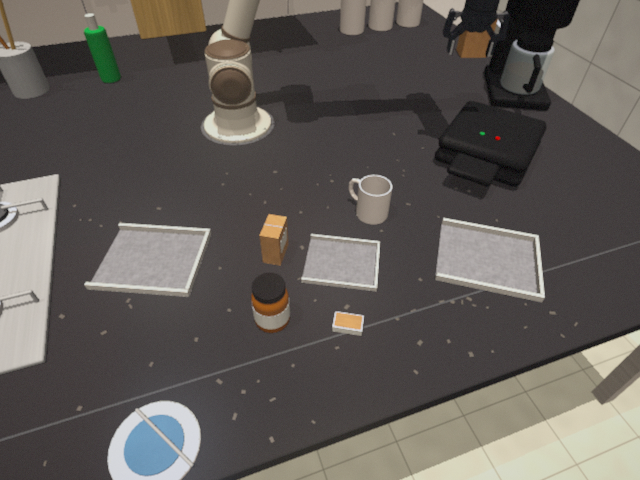

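The top view shows three racks, at (147,208), (465,317) and (288,251). The last is the smallest, and it is open towards the right/lower right. The standing carton is at (349,286). Things that could be mistaken for it are the orange matchbox at (310,183) and the amber jar at (372,208). The mug is at (226,309). I choose the carton at (349,286) and the rack at (288,251), and will measure both and check them in a crop.

Run:
```python
from h import *
im=get_image("top");c=im["color"];hsv=cv2.cvtColor(c,cv2.COLOR_RGB2HSV)
cv2.imwrite("pics/crop.png",cv2.resize(c[170:350,190:430,::-1],None,fx=3.3,fy=3.3,interpolation=cv2.INTER_CUBIC))
# all light-grey/white low-saturation blobs (rack: liner + rails)
m=((hsv[...,1]<40)&(hsv[...,2]>110)).astype(np.uint8)
m=cv2.morphologyEx(m,cv2.MORPH_CLOSE,np.ones((5,5)))
cs,_=cv2.findContours(m,cv2.RETR_EXTERNAL,cv2.CHAIN_APPROX_NONE)
for k in cs:
    if 2000<cv2.contourArea(k)<15000:
        r=cv2.minAreaRect(k);b=cv2.boxPoints(r)
        print("grey",np.round(b,1).tolist());P=np.array([ray(im,u,v,6)[:2] for u,v in b]);print(P.round(1).tolist(),[round(np.linalg.norm(P[i]-P[i-1]),1) for i in range(4)])
m=((hsv[...,0]>8)&(hsv[...,0]<25)&(hsv[...,1]>80)&(hsv[...,2]>90)).astype(np.uint8)
m=cv2.morphologyEx(m,cv2.MORPH_CLOSE,np.ones((5,5)))
cs,_=cv2.findContours(m,cv2.RETR_EXTERNAL,cv2.CHAIN_APPROX_NONE)
for k in cs:
    if cv2.contourArea(k)>150:
        r=cv2.minAreaRect(k);b=cv2.boxPoints(r)
        P=np.array([ray(im,u,v,85)[:2] for u,v in b]);print("orange",r,b.round(1).tolist(),P.round(1).tolist(),P.mean(0))
```

```text
grey [[401.8999938964844, 335.8999938964844], [435.3999938964844, 257.6000061035156], [528.4000244140625, 297.3999938964844], [494.79998779296875, 375.79998779296875]]
[[432.2, -152.1], [602.1, -230.2], [513.9, -433.8], [345.9, -352.5]] [np.float64(218.1), np.float64(187.0), np.float64(221.9), np.float64(186.6)]
grey [[240.8000030517578, 261.8999938964844], [269.6000061035156, 206.89999389648438], [341.70001220703125, 244.5], [313.0, 299.5]]
[[593.6, 197.4], [715.0, 135.6], [631.4, -23.1], [511.5, 40.5]] [np.float64(177.1), np.float64(136.2), np.float64(179.3), np.float64(135.7)]
grey [[81.69999694824219, 213.60000610351562], [132.8000030517578, 143.1999969482422], [213.6999969482422, 202.0], [162.5, 272.3999938964844]]
[[699.7, 544.0], [857.2, 438.6], [725.5, 258.3], [571.2, 366.0]] [np.float64(219.5), np.float64(189.5), np.float64(223.3), np.float64(188.1)]
orange ((349.5213623046875, 284.6434326171875), (21.614938735961914, 33.75941467285156), 31.32869529724121) [[331.5, 293.3999938964844], [349.1000061035156, 264.6000061035156], [367.5, 275.79998779296875], [350.0, 304.70001220703125]] [[525.1, 4.9], [583.3, -31.3], [560.3, -68.7], [502.3, -32.3]] [542.74470645 -31.82649485]
orange ((309.31134033203125, 182.83963012695312), (21.562545776367188, 12.43245792388916), 29.05460548400879) [[296.8999938964844, 183.0], [302.8999938964844, 172.1999969482422], [321.79998779296875, 182.60000610351562], [315.70001220703125, 193.5]] [[751.7, 74.8], [774.5, 62.4], [752.6, 23.5], [729.9, 36.0]] [752.18067659  49.17524798]
```

View pics/crop.png

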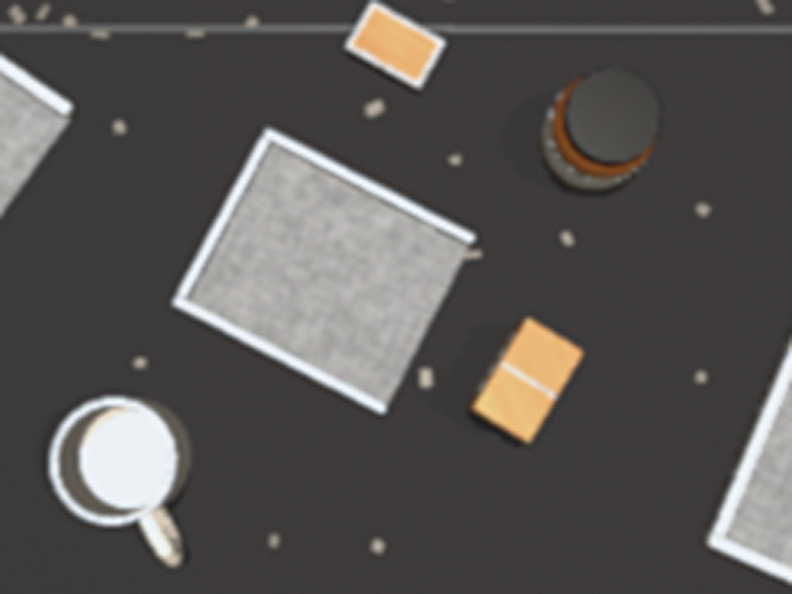

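The crop confirms the choice. The smallest rack has rail corners at crop px (268,130), (176,302), (384,411) and (475,238), with its open end on the right. The carton top is at (528,317), (583,352), (528,443) and (472,410), upright, with its broad face towards the open end.

Next I work out the rack frame and the approach.

```bash
cat >> h.py <<'E'
def rackframe(im):
    # outer rail-top corners (full-image px): far-upper, far-lower, open-lower, open-upper
    C=[ray(im,a/3.3+190-.3,b/3.3+170-.3,12)[:2] for a,b in[(268,130),(176,302),(384,411),(475,238)]]
    C=np.array(C);f=(C[0]-C[3])+(C[1]-C[2]);f/=np.linalg.norm(f)
    far=(C[0]+C[1])/2; mid=C.mean(0)
    o=mid+f*((far-mid)@f-6-75)
    return o,f,C
def goal(p,f,tilt,s,cur=None):
    # step from current pose to TCP p, jaws across f, body leaning back by tilt; tool-frame shift(m), rotvec
    y=np.r_[np.sin(tilt)*f,-np.cos(tilt)];x=np.r_[-f[1],f[0],0];Rc=R.from_quat(s["ee_rot"])
    for sg in(1,-1):
        G=R.from_matrix(np.c_[sg*x,y,np.cross(sg*x,y)])
        print(sg,"shift",(Rc.inv().apply(np.array(p)-s["position"])/1000).round(4),"rot",(Rc.inv()*G).as_rotvec().round(3),"fwd in goal tool axes",G.inv().apply(np.r_[f,0]).round(3))
E
python3 - <<'E'
from h import *
im=get_image("top");o,f,C=rackframe(im);l=np.array([-f[1],f[0]])
print(o,f,np.degrees(np.arctan2(f[1],f[0])),[np.linalg.norm(C[i]-C[i-1]).round(1) for i in range(4)])
rf=lambda p:(round(float((p-o)@f),1),round(float((p-o)@l),1))
T=np.array([ray(im,a/3.3+189.7,b/3.3+169.7,85)[:2] for a,b in[(528,317),(583,352),(528,443),(472,410)]])
print("carton",T.round(1).tolist(),[np.linalg.norm(T[i]-T[i-1]).round(1) for i in range(4)],[rf(t) for t in T],rf(T.mean(0)))
s=read_state();print(R.from_quat(s["ee_rot"]).as_matrix().round(2))
for X,Z in((-170,120),(-170,10)):
    p=o+f*X;print(p);goal(np.r_[p,Z],f,.6,s)
for n,(u,v,z) in dict(jar=(375,206,105),mug=(226,309,88)).items():print(n,rf(ray(im,u,v,z)[:2]))
E
```

```text
[614.15751198  90.38410164] [0.46555929 0.88501669] 62.253575522895666 [np.float64(155.1), np.float64(129.0), np.float64(154.2), np.float64(128.9)]
carton [[580.9, -32.5], [559.3, -66.3], [503.8, -31.7], [524.0, 2.4]] [np.float64(66.8), np.float64(40.1), np.float64(65.3), np.float64(39.7)] [(-124.3, -27.8), (-164.2, -24.4), (-159.4, 40.8), (-119.8, 38.8)] (-141.9, 6.9)
[[-0.43 -0.    0.9 ]
 [-0.9  -0.   -0.43]
 [ 0.   -1.    0.  ]]
[535.01243232 -60.06873604]
1 shift [0.448  0.1113 0.5087] rot [-0.464  1.556  0.482] fwd in goal tool axes [-0.     0.565 -0.825]
-1 shift [0.448  0.1113 0.5087] rot [ 0.477 -1.482  0.46 ] fwd in goal tool axes [0.    0.565 0.825]
[535.01243232 -60.06873604]
1 shift [0.4479 0.2213 0.5086] rot [-0.464  1.556  0.482] fwd in goal tool axes [-0.     0.565 -0.825]
-1 shift [0.4479 0.2213 0.5086] rot [ 0.477 -1.482  0.46 ] fwd in goal tool axes [0.    0.565 0.825]
jar (-113.3, -157.3)
mug (56.0, 164.1)
```

```bash
cat >> h.py <<'E'
O=np.array([614.2,90.4]);F=np.array([.4656,.8850]);L=np.array([-F[1],F[0]])
def plan(X,Y,Z,tilt,n,claw,yaw=0.):
    s=read_state();Rc=R.from_quat(s["ee_rot"]);p0=s["position"]
    f=np.cos(yaw)*F+np.sin(yaw)*L
    y=np.r_[np.sin(tilt)*f,-np.cos(tilt)];x=np.r_[-f[1],f[0],0];G=R.from_matrix(np.c_[x,y,np.cross(x,y)])
    p1=np.r_[O+F*X+L*Y,Z];D=(Rc.inv()*G).as_rotvec()
    for k in range(n):
        Ra=Rc*R.from_rotvec(D*k/n);d=Ra.inv().apply((p1-p0)/n)/1000
        print([*d.round(4).tolist(),*(D/n).round(3).tolist(),claw],end=",\n")
def where():
    s=read_state();d=s["position"][:2]-O;y=R.from_quat(s["ee_rot"]).as_matrix()
    print("t",s["clock"],"rack XYZ",round(d@F,1),round(d@L,1),s["position"][2].round(1),"yaxis",[round(float(y[:2,1]@F),3),round(float(y[:2,1]@L),3)],"xaxis.F",round(float(y[:2,0]@F),3),"F",s["contact_force"].round(1),"j",s["joints"].round(2),"w",round(s["gripper_width"],1))
E
python3 -c "
from h import *
plan(-215,7,160,.6,20,.02)"
```

```text
[0.0246, 0.0036, 0.025, -0.023, 0.078, 0.024, 0.02],
[0.0227, 0.0024, 0.0269, -0.023, 0.078, 0.024, 0.02],
[0.0206, 0.0012, 0.0286, -0.023, 0.078, 0.024, 0.02],
[0.0183, 0.0001, 0.0302, -0.023, 0.078, 0.024, 0.02],
[0.0159, -0.0011, 0.0315, -0.023, 0.078, 0.024, 0.02],
[0.0134, -0.0022, 0.0326, -0.023, 0.078, 0.024, 0.02],
[0.0107, -0.0032, 0.0335, -0.023, 0.078, 0.024, 0.02],
[0.008, -0.0042, 0.0341, -0.023, 0.078, 0.024, 0.02],
[0.0052, -0.0052, 0.0345, -0.023, 0.078, 0.024, 0.02],
[0.0024, -0.0061, 0.0347, -0.023, 0.078, 0.024, 0.02],
[-0.0005, -0.0069, 0.0346, -0.023, 0.078, 0.024, 0.02],
[-0.0033, -0.0077, 0.0343, -0.023, 0.078, 0.024, 0.02],
[-0.0062, -0.0083, 0.0337, -0.023, 0.078, 0.024, 0.02],
[-0.009, -0.0089, 0.0329, -0.023, 0.078, 0.024, 0.02],
[-0.0117, -0.0094, 0.0319, -0.023, 0.078, 0.024, 0.02],
[-0.0144, -0.0098, 0.0307, -0.023, 0.078, 0.024, 0.02],
[-0.017, -0.0102, 0.0292, -0.023, 0.078, 0.024, 0.02],
[-0.0194, -0.0104, 0.0276, -0.023, 0.078, 0.024, 0.02],
[-0.0217, -0.0105, 0.0257, -0.023, 0.078, 0.024, 0.02],
[-0.0239, -0.0105, 0.0237, -0.023, 0.078, 0.024, 0.02],
```

Emit:
play_rows --pt "0.0246 0.0036 0.025 -0.023 0.078 0.024 0.02" --pt "0.0227 0.0024 0.0269 -0.023 0.078 0.024 0.02" --pt "0.0206 0.0012 0.0286 -0.023 0.078 0.024 0.02" --pt "0.0183 0 0.0302 -0.023 0.078 0.024 0.02" --pt "0.0159 -0.0011 0.0315 -0.023 0.078 0.024 0.02" --pt "0.0134 -0.0022 0.0326 -0.023 0.078 0.024 0.02" --pt "0.0107 -0.0032 0.0335 -0.023 0.078 0.024 0.02" --pt "0.008 -0.0042 0.0341 -0.023 0.078 0.024 0.02" --pt "0.0052 -0.0052 0.0345 -0.023 0.078 0.024 0.02" --pt "0.0024 -0.0061 0.0347 -0.023 0.078 0.024 0.02"

```text
clock: 1.2
position: [385.4, 223.8, 190.7]
ee_rot: [-0.081, 0.803, -0.575, 0.138]
contact_force: [0.7, 1.0, 0.8]
gripper_width: 20.1
```

```bash
python3 -c "
from h import *
where();plan(-215,7,160,.6,16,.02)"
```

```text
t 1.2 rack XYZ 11.6 264.6 190.7 yaxis [0.302, 0.126] xaxis.F -0.697 F [0.7 1.  0.8] j [ 0.72  0.05 -0.48 -0.31 -0.83 -0.21] w 20.1
[-0.0012, -0.0045, 0.021, -0.014, 0.047, 0.015, 0.02],
[-0.0023, -0.0048, 0.0209, -0.014, 0.047, 0.015, 0.02],
[-0.0033, -0.005, 0.0207, -0.014, 0.047, 0.015, 0.02],
[-0.0044, -0.0053, 0.0204, -0.014, 0.047, 0.015, 0.02],
[-0.0054, -0.0055, 0.0201, -0.014, 0.047, 0.015, 0.02],
[-0.0064, -0.0057, 0.0197, -0.014, 0.047, 0.015, 0.02],
[-0.0074, -0.0058, 0.0193, -0.014, 0.047, 0.015, 0.02],
[-0.0084, -0.006, 0.0189, -0.014, 0.047, 0.015, 0.02],
[-0.0094, -0.0061, 0.0184, -0.014, 0.047, 0.015, 0.02],
[-0.0103, -0.0062, 0.0178, -0.014, 0.047, 0.015, 0.02],
[-0.0113, -0.0063, 0.0172, -0.014, 0.047, 0.015, 0.02],
[-0.0122, -0.0064, 0.0166, -0.014, 0.047, 0.015, 0.02],
[-0.013, -0.0065, 0.0159, -0.014, 0.047, 0.015, 0.02],
[-0.0138, -0.0065, 0.0152, -0.014, 0.047, 0.015, 0.02],
[-0.0146, -0.0065, 0.0144, -0.014, 0.047, 0.015, 0.02],
[-0.0154, -0.0065, 0.0136, -0.014, 0.047, 0.015, 0.02],
```

Emit:
play_rows --pt "-0.002 -0.0075 0.035 -0.023 0.078 0.025 0.02" --pt "-0.005 -0.008 0.0345 -0.023 0.078 0.025 0.02" --pt "-0.008 -0.009 0.034 -0.023 0.078 0.025 0.02" --pt "-0.011 -0.009 0.033 -0.023 0.078 0.025 0.02" --pt "-0.0135 -0.01 0.032 -0.023 0.078 0.025 0.02" --pt "-0.016 -0.01 0.03 -0.023 0.078 0.025 0.02" --pt "-0.0185 -0.0105 0.0285 -0.023 0.078 0.025 0.02" --pt "-0.021 -0.011 0.026 -0.023 0.078 0.025 0.02"

```text
clock: 2.0
position: [487.3, -54.7, 165.5]
ee_rot: [0.177, 0.859, -0.474, -0.072]
contact_force: [1.5, -0.3, 0.5]
gripper_width: 19.8
```

```bash
python3 -c "
from h import *
where();plan(-215,7,110,.6,6,.02)"
```

```text
t 2.0 rack XYZ -187.5 44.7 165.5 yaxis [0.542, 0.018] xaxis.F -0.101 F [ 1.5 -0.3  0.5] j [-0.17  0.23 -0.29 -0.67 -0.99  0.16] w 19.8
[-0.0054, 0.0052, 0.0095, -0.004, 0.018, 0.003, 0.02],
[-0.0055, 0.0051, 0.0094, -0.004, 0.018, 0.003, 0.02],
[-0.0057, 0.0051, 0.0093, -0.004, 0.018, 0.003, 0.02],
[-0.0058, 0.0051, 0.0093, -0.004, 0.018, 0.003, 0.02],
[-0.006, 0.0051, 0.0092, -0.004, 0.018, 0.003, 0.02],
[-0.0061, 0.0051, 0.0091, -0.004, 0.018, 0.003, 0.02],
```

Emit:
play_rows --pt "-0.0054 0.0052 0.0095 -0.004 0.018 0.003 0.02" --pt "-0.0055 0.0051 0.0094 -0.004 0.018 0.003 0.02" --pt "-0.0057 0.0051 0.0093 -0.004 0.018 0.003 0.02" --pt "-0.0058 0.0051 0.0093 -0.004 0.018 0.003 0.02" --pt "-0.006 0.0051 0.0092 -0.004 0.018 0.003 0.02" --pt "-0.0061 0.0051 0.0091 -0.004 0.018 0.003 0.02" --pt "0 0 0 0 0 0 0.02"

```text
clock: 2.7
position: [508.7, -100.3, 104.0]
ee_rot: [0.213, 0.858, -0.453, -0.117]
contact_force: [0.1, 0.4, 0.7]
gripper_width: 20.1
```

```bash
python3 -c "
from h import *
where();plan(-210,7,14,.6,8,.02)"
```

```text
t 2.7 rack XYZ -217.9 4.6 104.0 yaxis [0.563, 0.002] xaxis.F 0.007 F [0.1 0.4 0.7] j [-0.28  0.38 -0.26 -0.74 -0.96  0.24] w 20.1
[0.0002, 0.0099, 0.0055, -0.0, -0.001, 0.0, 0.02],
[0.0002, 0.0099, 0.0055, -0.0, -0.001, 0.0, 0.02],
[0.0002, 0.0099, 0.0055, -0.0, -0.001, 0.0, 0.02],
[0.0003, 0.0099, 0.0055, -0.0, -0.001, 0.0, 0.02],
[0.0003, 0.0098, 0.0055, -0.0, -0.001, 0.0, 0.02],
[0.0003, 0.0098, 0.0055, -0.0, -0.001, 0.0, 0.02],
[0.0003, 0.0098, 0.0055, -0.0, -0.001, 0.0, 0.02],
[0.0003, 0.0098, 0.0055, -0.0, -0.001, 0.0, 0.02],
```

Emit:
play_rows --pt "0.0003 0.0099 0.0055 0 0 0 0.02" --pt "0.0003 0.0099 0.0055 0 0 0 0.02" --pt "0.0003 0.0099 0.0055 0 0 0 0.02" --pt "0.0003 0.0099 0.0055 0 0 0 0.02" --pt "0.0003 0.0099 0.0055 0 0 0 0.02" --pt "0.0003 0.0099 0.0055 0 0 0 0.02" --pt "0.0003 0.0099 0.0055 0 0 0 0.02" --pt "0.0003 0.0099 0.0055 0 0 0 0.02" --pt "0 0 0 0 0 0 0.02"

```text
clock: 3.6
position: [509.7, -89.4, 5.7]
ee_rot: [0.213, 0.858, -0.453, -0.117]
contact_force: [0.6, 0.3, -0.4]
gripper_width: 20.1
```

```bash
python3 -c "
from h import *
where();im=get_image('scene');cv2.imwrite('pics/s1.png',cv2.resize(im['color'][120:330,180:420,::-1],None,fx=2.8,fy=2.8))"
```

```text
t 3.6 rack XYZ -207.8 8.8 5.7 yaxis [0.563, 0.003] xaxis.F 0.005 F [ 0.6  0.3 -0.4] j [-0.29  0.54 -0.3  -0.86 -0.82  0.43] w 20.1
```

View pics/s1.png

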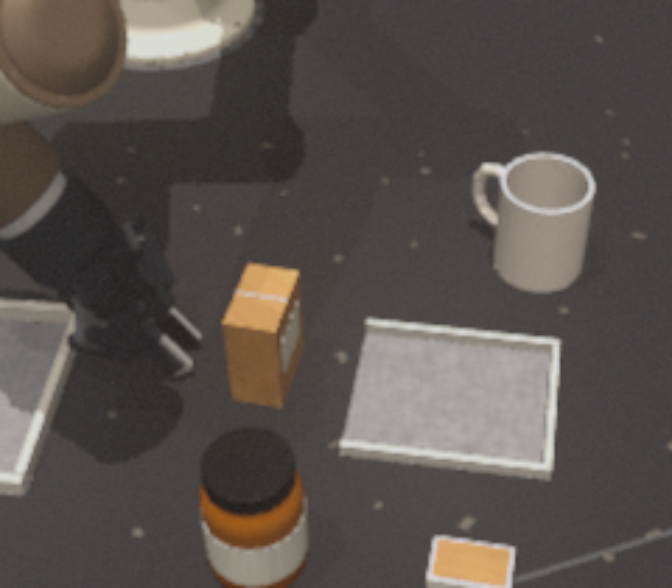

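The scene view (2.8x crop from 180,120) shows the shut-ish fingertips low behind the carton at (185,350), with the carton standing at (262,335). The body is leaning back and clear of it. I'll start the slow push.

Emit:
play_rows --pt "0 0.002 -0.0083 0 0 0 0.02" --pt "0 0.0045 -0.0066 0 0 0 0.02" --pt "0 0.0045 -0.0066 0 0 0 0.02" --pt "0 0.0022 -0.0033 0 0 0 0.02" --pt "0 0.0022 -0.0033 0 0 0 0.02" --pt "0 0.0022 -0.0033 0 0 0 0.02" --pt "0 0.0022 -0.0033 0 0 0 0.02" --pt "0 0.0022 -0.0033 0 0 0 0.02" --pt "0 0.0022 -0.0033 0 0 0 0.02" --pt "0 0.0022 -0.0033 0 0 0 0.02"

```text
clock: 4.65
position: [537.6, -41.4, 12.2]
ee_rot: [0.214, 0.858, -0.454, -0.114]
contact_force: [-1.1, -1.3, 0.3]
gripper_width: 20.0
```

```bash
cat >> h.py <<'E'
def carton(n=None,z=85):
    im=get_image("top");c=im["color"][190:350,240:430];hsv=cv2.cvtColor(c,cv2.COLOR_RGB2HSV)
    m=((hsv[...,0]>8)&(hsv[...,0]<25)&(hsv[...,1]>80)&(hsv[...,2]>150)).astype(np.uint8)
    m=cv2.morphologyEx(m,cv2.MORPH_CLOSE,np.ones((5,5)))
    cs,_=cv2.findContours(m,cv2.RETR_EXTERNAL,cv2.CHAIN_APPROX_NONE);k=max(cs,key=cv2.contourArea)
    b=cv2.boxPoints(cv2.minAreaRect(k))+[240,190]
    P=np.array([ray(im,u,v,z)[:2] for u,v in b])-O
    print("carton rack corners",[(round(p@F,1),round(p@L,1)) for p in P],"mid",(P.mean(0)@F).round(1),(P.mean(0)@L).round(1))
    if n:cv2.imwrite("pics/"+n,cv2.resize(c[:,:,::-1],None,fx=3.5,fy=3.5))
E
python3 -c "
from h import *
where();carton()"
```

```text
t 4.65 rack XYZ -152.3 6.4 12.2 yaxis [0.563, -0.002] xaxis.F 0.005 F [-1.1 -1.3  0.3] j [-0.18  0.53 -0.28 -0.88 -0.77  0.35] w 20.0
carton rack corners [(np.float64(-103.2), np.float64(40.8)), (np.float64(-102.4), np.float64(-24.5)), (np.float64(-143.3), np.float64(-25.2)), (np.float64(-143.8), np.float64(40.1))] mid -123.2 7.8
```

Emit:
play_rows --pt "0 0.003 -0.0034 0 0 0 0.02" --pt "0 0.003 -0.0034 0 0 0 0.02" --pt "0 0.003 -0.0034 0 0 0 0.02" --pt "0 0.003 -0.0034 0 0 0 0.02" --pt "0 0.003 -0.0034 0 0 0 0.02" --pt "0 0.0028 -0.0036 0 0 0 0.02" --pt "0 0.0028 -0.0036 0 0 0 0.02" --pt "0 0.0028 -0.0036 0 0 0 0.02" --pt "0 0.0028 -0.0036 0 0 0 0.02" --pt "0 0.0028 -0.0036 0 0 0 0.02"

```text
clock: 5.7
position: [561.1, 1.5, 8.3]
ee_rot: [0.214, 0.858, -0.454, -0.113]
contact_force: [-0.7, -2.8, 2.6]
gripper_width: 20.1
```

```bash
python3 -c "
from h import *
where();carton()"
```

```text
t 5.7 rack XYZ -103.4 5.6 8.3 yaxis [0.563, -0.003] xaxis.F 0.005 F [-0.7 -2.8  2.6] j [-0.09  0.54 -0.26 -0.89 -0.73  0.28] w 20.1
carton rack corners [(np.float64(-55.3), np.float64(39.9)), (np.float64(-54.1), np.float64(-25.5)), (np.float64(-94.2), np.float64(-26.2)), (np.float64(-95.1), np.float64(39.2))] mid -74.7 6.9
```

Emit:
play_rows --pt "0 0.0025 -0.0037 0 0 0 0.02" --pt "0 0.0025 -0.0037 0 0 0 0.02" --pt "0 0.0025 -0.0037 0 0 0 0.02" --pt "0 0.0025 -0.0037 0 0 0 0.02" --pt "0 0.0025 -0.0037 0 0 0 0.02" --pt "0 0.0013 -0.0018 0 0 0 0.02" --pt "0 0 0 0 0 0 0.02"

```text
clock: 6.45
position: [573.9, 26.2, 8.2]
ee_rot: [0.214, 0.858, -0.454, -0.113]
contact_force: [-1.0, -2.4, 1.3]
gripper_width: 19.9
```

```bash
python3 -c "
from h import *
where();carton('top2.png')"
```

```text
t 6.45 rack XYZ -75.5 5.8 8.2 yaxis [0.563, -0.002] xaxis.F 0.004 F [-1.  -2.4  1.3] j [-0.04  0.55 -0.25 -0.9  -0.71  0.24] w 19.9
carton rack corners [(np.float64(-27.2), np.float64(40.4)), (np.float64(-25.9), np.float64(-25.0)), (np.float64(-66.0), np.float64(-25.7)), (np.float64(-67.0), np.float64(39.7))] mid -46.5 7.4
```

View pics/top2.png

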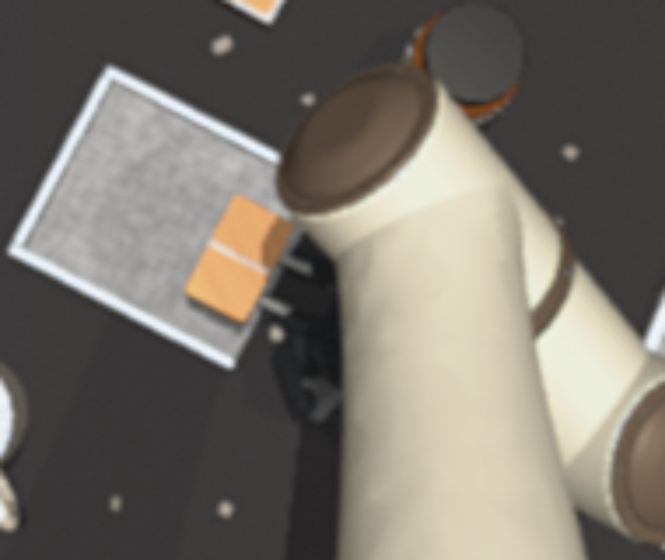

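The crop shows the carton standing upright inside the open end at about (240,258), clear of both side rails, with the fingers behind it. Next I back off, rise, then push high.

Emit:
play_rows --pt "0 -0.0045 0.0066 0 0 0 0.02" --pt "0 -0.0045 0.0066 0 0 0 0.02" --pt "0 -0.0045 0.0066 0 0 0 0.02" --pt "0 -0.008 -0.0055 0 0 0 0.02" --pt "0 -0.008 -0.0055 0 0 0 0.02" --pt "0 -0.008 -0.0055 0 0 0 0.02" --pt "0 -0.008 -0.0055 0 0 0 0.02" --pt "0 -0.008 -0.0055 0 0 0 0.02" --pt "0 -0.008 -0.0055 0 0 0 0.02" --pt "0 0 0 0 0 0 0.02"

```text
clock: 7.5
position: [562.3, 4.1, 73.1]
ee_rot: [0.214, 0.858, -0.452, -0.112]
contact_force: [0.4, 0.8, -0.2]
gripper_width: 19.7
```

```bash
python3 -c "
from h import *
where();carton()"
```

```text
t 7.5 rack XYZ -100.6 5.8 73.1 yaxis [0.565, -0.004] xaxis.F 0.005 F [ 0.4  0.8 -0.2] j [-0.07  0.43 -0.25 -0.81 -0.8   0.13] w 19.7
carton rack corners [(np.float64(-26.7), np.float64(39.7)), (np.float64(-26.9), np.float64(-25.4)), (np.float64(-67.4), np.float64(-25.2)), (np.float64(-67.0), np.float64(39.9))] mid -47.0 7.3
```

Emit:
play_rows --pt "0 0.0075 0.005 0 0 0 0.02" --pt "0 0.0045 -0.0066 0 0 0 0.02" --pt "0 0.0045 -0.0066 0 0 0 0.02" --pt "0 0.0022 -0.0033 0 0 0 0.02" --pt "0 0.0022 -0.0033 0 0 0 0.02" --pt "0 0.0022 -0.0033 0 0 0 0.02" --pt "0 0.0022 -0.0033 0 0 0 0.02" --pt "0 0.0022 -0.0033 0 0 0 0.02"

```text
clock: 8.35
position: [578.9, 38.5, 60.3]
ee_rot: [0.213, 0.858, -0.453, -0.115]
contact_force: [-0.4, -0.3, 1.5]
gripper_width: 19.9
```

```bash
python3 -c "
from h import *
where();carton();im=get_image('scene');cv2.imwrite('pics/s2.png',cv2.resize(im['color'][170:330,230:420,::-1],None,fx=3.5,fy=3.5))"
```

```text
t 8.35 rack XYZ -62.3 7.1 60.3 yaxis [0.563, 0.001] xaxis.F 0.005 F [-0.4 -0.3  1.5] j [-0.    0.46 -0.23 -0.82 -0.75  0.09] w 19.9
carton rack corners [(np.float64(-10.0), np.float64(39.9)), (np.float64(-8.6), np.float64(-24.7)), (np.float64(-45.9), np.float64(-25.3)), (np.float64(-47.1), np.float64(39.2))] mid -27.9 7.3
```

View pics/s2.png

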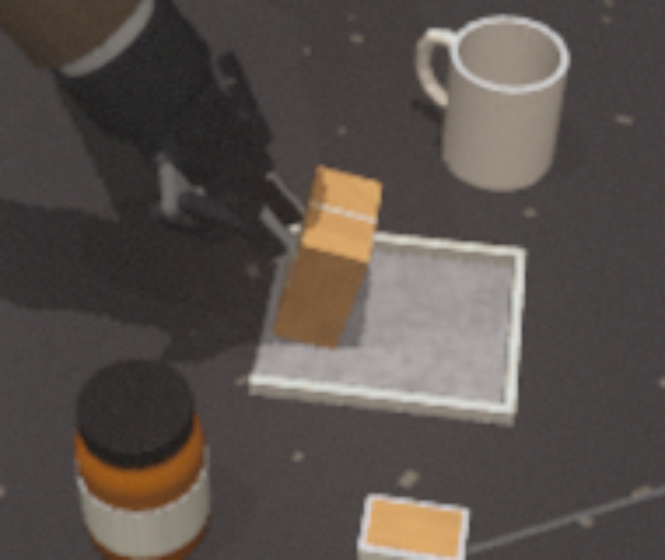

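The carton is tilting forward about its far bottom edge, with its top at (345,205) and its base inside the rack. I'll continue slowly.

Emit:
play_rows --pt "0 0.0015 -0.0037 0 0 0 0.02" --pt "0 0.0015 -0.0037 0 0 0 0.02" --pt "0 0.0015 -0.0037 0 0 0 0.02" --pt "0 0.0018 -0.0035 0 0 0 0.02" --pt "0 0.0018 -0.0035 0 0 0 0.02" --pt "0 0.0018 -0.0035 0 0 0 0.02"

```text
clock: 9.05
position: [590.8, 61.0, 64.8]
ee_rot: [0.213, 0.858, -0.453, -0.115]
contact_force: [0.5, 0.1, 0.1]
gripper_width: 20.0
```

```bash
python3 -c "
from h import *
where();carton(z=40)"
```

```text
t 9.05 rack XYZ -36.9 7.1 64.8 yaxis [0.564, 0.001] xaxis.F 0.005 F [0.5 0.1 0.1] j [ 0.04  0.46 -0.22 -0.81 -0.74  0.04] w 20.0
carton rack corners [(np.float64(43.6), np.float64(38.1)), (np.float64(43.0), np.float64(-27.2)), (np.float64(-18.2), np.float64(-26.0)), (np.float64(-17.3), np.float64(39.1))] mid 12.8 6.0
```

Emit:
play_rows --pt "0 -0.011 0.008 0 0 0 0.02" --pt "0 -0.016 0.012 0 0 0 0.02" --pt "0 -0.016 0.012 0 0 0 0.02" --pt "0 -0.016 0.012 0 0 0 0.02" --pt "0 -0.016 0.012 0 0 0 0.02" --pt "0 -0.016 0.012 0 0 0 0.02" --pt "0 -0.016 0.012 0 0 0 0.02" --pt "0 -0.016 0.012 0 0 0 0.02" --pt "0 0 0 0 0 0 0.02"

```text
clock: 10.0
position: [516.3, -76.8, 118.2]
ee_rot: [0.213, 0.858, -0.454, -0.115]
contact_force: [-0.3, 1.2, -0.6]
gripper_width: 20.0
```

```bash
python3 -c "
from h import *
where();carton('top3.png',z=40);im=get_image('scene');cv2.imwrite('pics/s3.png',cv2.resize(im['color'][170:340,230:420,::-1],None,fx=3.5,fy=3.5))"
```

```text
t 10.0 rack XYZ -193.5 8.8 118.2 yaxis [0.562, 0.0] xaxis.F 0.005 F [-0.3  1.2 -0.6] j [-0.23  0.35 -0.26 -0.74 -0.95  0.18] w 20.0
carton rack corners [(np.float64(58.9), np.float64(39.6)), (np.float64(59.2), np.float64(-25.7)), (np.float64(-26.5), np.float64(-25.2)), (np.float64(-26.3), np.float64(40.0))] mid 16.3 7.2
```

View pics/top3.png

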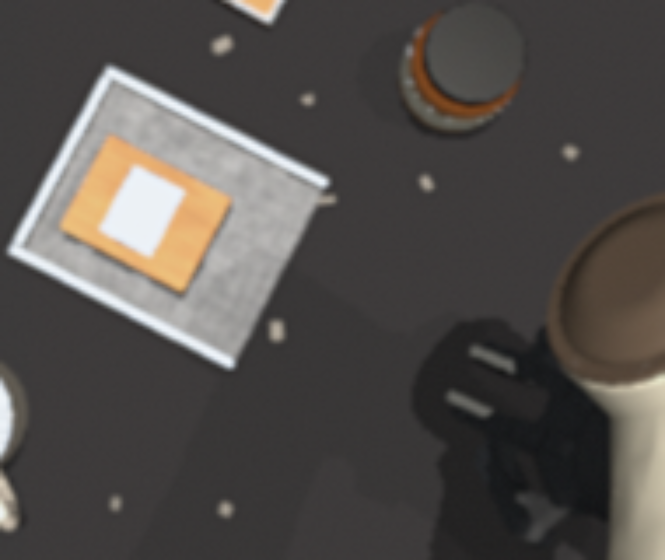

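View pics/s3.png

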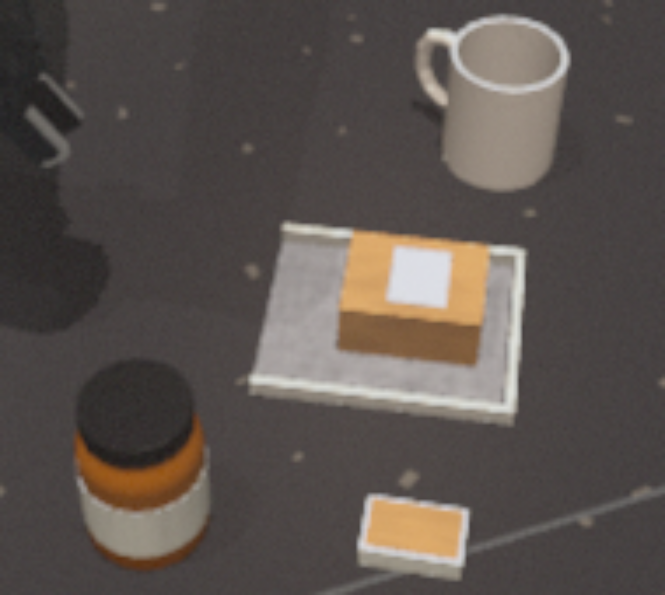

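The top view shows the carton flat at (147,213), clear of all the rails. The scene view agrees: it lies at (415,295), and the jar, mug and matchbox are where they were. The robot is clear, so I'm handing in.

```bash
python3 -c "
from h import *
print(job_done())"
```

```text
the job is handed in; nothing more can be done
None
```

The carton is lying flat on its broad face, wholly inside the smallest rack, and I handed the job in at about 10 s on the robot's clock.

- **Slide:** I pushed it low with two slightly open fingertips, and it slid upright through the open end to stand just inside, with its back face about 8 mm past the opening. The highest wrist force I read was about 4 N.
- **Topple:** I backed off, then pushed high on its back until it fell towards the closed end. The carton was never pinched or lifted.
- **Last checks:** The carton lies in the rack at x from -26 to +59 mm and y from -26 to +40 mm, against limits of ±75 and ±60. In the two last views the jar, mug and matchbox look unmoved. The gripper was more than 150 mm away and touching nothing.
- **Disagreements:** No check failed. One reading taken while the arm still partly hid the carton gave it too short (-18 to +44 mm); the clear view after retreating replaced it.

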